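# Snap in a jar-tray corner post and tug-test it

## Robot

A 6-joint arm with a two-finger parallel gripper is mounted at the origin on the work surface. World frame = base frame: x ahead of the robot, y to its left, z up, the work surface at z = 0. Lengths are in mm, angles in rad, forces in N, time in s.
With the tool pointing down it reaches from about 350 to 875 mm from the base axis. Payload 15.5 kg.
Tool frame: the origin (TCP) lies midway between the tips of the shut fingers; the grasp point (between the pads) lies 19 mm behind it (env.grip_depth is the distance from the TCP to the grasp point, in mm); z points along the fingers, x is the direction in which the jaws open and shut, and the axes are right-handed (so a half turn about z gives the same grasp; the last joint's range is limited). The gripper opens to 85 mm and grips with 20 to 120 N. Pads are 22 mm wide; open, the fingers measure 114 mm over their backs; the gripper's body (76 mm by 85 mm) begins 54 mm behind the grasp point. The pads swing forward as they close: fully open they stand 13 mm farther back than shut.
Start: joints at [-1.337, 0.494, 1.345, -0, 1.302, -0.096], TCP at [201.818, -591.52, 231.277] pointing down, gripper open.
Joint ranges: [-2.91, 2.91], [-0.82, 2.16], [0.22, 2.67], [-1.22, 4.37], [0.12, 2.79], [-3.08, 3.08]. Speed limits (rad/s): [1.89, 1.89, 2.57, 3.01, 3.01, 3.01].

## Interface

Orientations are given as a rotation vector (axis times angle).
In Python, from station import readout, cams, job, env gives the robot as it stands.
- The arm moves only by the tool servo_tool, never from a script. Its argument "moves" is text: rows parted by semicolons, each of 5 numbers parted by spaces: the shift along the tool's x, y, z each as a share of 0.15 m, from -1 to 1, then the turn about the tool's z as a share of pi rad, from -1 to 1, then the opening, from -1 (shut) to 1 (fully open), so that 0 is half open. A call has 1 to 5 rows; each row is the pose to reach, as a shift and turn from the pose commanded when the call began, along the tool's axes at that moment, turning the shorter way round; what a row does not reach only later rows make up. A row lasts 1/10 s, in which the tool goes at most 50 mm and 8.59 degrees, less where a joint would pass 70% of its speed; a pose out of reach is approached as far as the arm can. A call with a number of a shift or a turn outside -1 to 1 is refused whole. A call with a gripper value outside its range is refused whole. The fingers move at their own pace and stop on an object; "newtons" is the grip in N (left out, the last holds). Time passes only in rows, so rows that repeat a pose let the fingers close. It gives the time, the measured TCP pose, the force and the opening at its end, in the units of the state.
- readout.get_state(): the state, without advancing time (a new reading comes with each control period).
- cams.grab_frame(name): name is "scene" or "side" or "wrist"; returns a dict with "color" (480x640x3 uint8, red, green, blue), "fov_y" (degrees; the focal length in pixels is half the picture's height over the tangent of half this angle, whatever the lens; pixels are square), "cx", "cy" (the principal point, pixels), "k1" (the pictures are not rectified: a ray, as slopes to the right and down, at radius r is drawn at 1 + k1 r^2 times it, then the intrinsics apply), "eye" and "orientation" of the camera in the world. Camera axes: x right, y down, z forward; pixel columns grow to the right and rows downward; lengths in mm; the calibration is good to about 2 mm. A picture is of the moment at which its call begins. There is no depth.
- job.job_done(): hands the job in, once; it reports no verdict.
The state is a dict: "time": time; "q": joint angles; "joint_velocities": joint speeds; "joint_efforts": joint torques, N m; "tool_pos": TCP position; "eef_rot": TCP orientation; "contact_force": force on the tool from outside, world axes, zero at the start; "torque": the same for the moment, N m; "finger_gap": opening from 0.0 (shut) to 1.0 (fully open).
Only numpy, scipy, OpenCV 4.12 (cv2) and the standard library are available. Lean on these libraries where they do the work, as an engineer would, in place of code of your own. Each camera call takes 0.05 s, during which the arm holds its last target. There are 200 camera calls.

## Task

Take the pale spare post with the steel foot out of the wooden rack and snap it fully home, upright, in the empty corner socket of the jar tray, pressing gently. Then take up its play and tug it straight up with a steady pull of about 13 N (at least 9 N) for a second to confirm that the clip holds it, and let go of it; never push or pull harder than 20 N. Leave the jars, the dark peg, the lid and the wooden token where they are.

Things in the scene. Friction and masses are not known exactly. Their poses are not given: they have to be found in the camera images.
- post: the spare post, loose, about 80 g, upright in a rack hole: pale wooden dowel 20 mm thick, 135 mm long, steel barbed foot. From the tip: cone 9 mm wide widening to 20 mm at 14 mm up, 20 mm wide to 17 mm, flat shoulder facing up, neck 11 mm thick from 17 to 37 mm, then plain shaft 20 mm thick to the top. Origin at the foot tip, z to its top
- post_center (a point): the middle of the post, on its axis, 67.5 mm above the foot tip and 67.5 mm below its top; z points to its top. In the rack the post stands 85 mm out of the block, in the socket about 78 mm out of the mouth. Grasp it 15 to 22 mm below its top, so that the top clears the inside of the gripper
- post_foot (a point): the centre of the post's foot tip (its lowest point)
- tray: wooden jar tray, fixed, 250 mm (its x) by 210 mm (its y), rim 38 mm high; origin under its centre. Three corners carry fitted pale posts (tops 151 mm above the table); the fourth, at (-98, 78) mm, is the empty one. The hidden spring clip with its two jaws counts as part of the tray
- socket_mouth (a point): the centre of the mouth of the empty socket, 73 mm above the table, on the hole's vertical axis. The hole is 22 mm wide with a 4 mm chamfer at the mouth, and its floor is 57 mm below the mouth.
- socket_floor (a point): centre of the floor of the socket's hole, 57 mm below its mouth; z up. 16 mm above the table at rest. Two sprung steel jaws, 6 mm thick, leave a 13 mm gap over it; their undersides lie 19.5 to 27.5 mm above this floor, at a height that differs from time to time and cannot be seen
- rack: the fixed wooden rack block, 90 mm (its x) by 170 mm (its y) by 50 mm high; origin under its centre. Two holes 25 mm wide and 40 mm deep, at 42 mm either side of the centre along its y: one holds the post, the other the dark peg
- dark_peg: bystander: plain dark wooden peg, 20 mm in diameter, 100 mm long, without steel foot, standing in the other hole of the rack; origin at its lower end
- jar_a: bystander: jam jar 64 mm wide, 79 mm high, gold lid, standing in the tray; origin at its underside
- jar_b: bystander: jam jar like jar_a with black lid, standing in the tray; origin at its underside
- jar_c: bystander: jam jar like jar_a with black lid, standing in the tray; origin at its underside
- jar_d: bystander: jam jar like jar_a with gold lid, standing on the table to the left; origin at its underside
- jar_e: bystander: jam jar like jar_a with black lid, standing on the table to the right; origin at its underside
- gold_lid: bystander: loose gold jar lid, 62 mm wide and 13 mm high, on the table; origin at its underside
- wood_token: bystander: wooden disc, 44 mm wide and 6 mm thick, on the table; origin at its underside
- corner: the tray's empty corner, fixed at (-98, 78) mm in the tray's frame: a wooden housing 54 mm square, 65 mm high above the table, with the black socket in it; origin on the table under its centre
- socket: the black socket, in the corner housing; origin at its hole's floor. The cone of the post's foot spreads its jaws (about 4 to 8 N of push) and they snap shut over the shoulder; the snapped post has 2.5 to 10.5 mm of axial play, different each time, until its shoulder bears on the jaws, which do not let go. Pressed down, the socket gives by about 1 mm per 6 N, and so does the clip when tugged up

How it is judged (in metres and radians):
On the way, in this order (a step that is already met when the one before it is completed fails the run):
1. the post is snapped home: foot tip no more than 2.5 mm above the socket floor and within 3 mm of its axis (z of post_foot in the frame of socket_floor below 0.0025 m and horizontal distance between post_foot and socket_floor below 0.003 m and angle between post_center's own z axis and vertical below 0.12 rad), for 0.2 s.
2. the seated post is tugged up against the jaws with 9 to 20 N for 0.5 s (z of post_foot in the frame of socket_floor between 0.0015 and 0.0155 m and contact force between post and tray between 9 and 20 N and horizontal distance between post_foot and socket_floor below 0.003 m and angle between post_center's own z axis and vertical below 0.12 rad), for 0.5 s.
At the end, for the whole second after the job is handed in: The post stands snapped in the empty corner socket: foot tip no more than 12.5 mm above the socket floor (still clipped) and within 3 mm of its axis, within 0.12 rad of upright, at rest and released (z of post_foot in the frame of socket_floor below 0.0125 m and linear speed of post below 0.01 m/s and horizontal distance between post_foot and socket_floor below 0.003 m and angle between post_center's own z axis and vertical below 0.12 rad); the robot touches nothing.
It fails at once if the post is pushed or pulled against the socket or its clip with more than 20 N (contact force between post and tray above 20 N or contact force between post and corner above 20 N).
It fails at once if a bystander is moved more than 30 mm (distance of any of dark_peg, jar_a, jar_b, jar_c, jar_d, jar_e, gold_lid, wood_token from where it was at the start of the episode above 0.03 m).
It also fails if it takes over 66 s, if anything falls off the work surface, if the arm or the gripper's body presses on something with over 40 N, if the wrist force passes 120 N, or if a joint passes its speed limit or range.

## Working session

There is one attempt and no reset: what is moved stays moved. The work goes in short steps, Python scripts to look and compute and a tool call to move; the robot and the scene stay as the last step left them, time stands still between calls to the robot, and variables do not carry over. Pictures are saved under pics/ and viewed, about 8 in all and at most 12, crops included, and the job is handed in when it is done.

Besides the shell and the picture viewer there is one more tool, called after "Request:" by a JSON object that holds its "method" and its "body". servo_tool: Moves the arm, as the interface text tells. Its arguments: {"type":"object","properties":{"moves":{"type":"string"},"newtons":{"type":"number"}},"required":["moves"]}

```bash
mkdir -p pics; cat > h.py <<'E'
import numpy as np, cv2
from scipy.spatial.transform import Rotation as R
from station import readout, cams, job, env
def grab(n,f):
    d=cams.grab_frame(n); cv2.imwrite(f'pics/{f}.png',cv2.cvtColor(d['color'],cv2.COLOR_RGB2BGR))
    np.save(f'pics/{f}.npy',d,allow_pickle=True); return d
def load(f): return np.load(f'pics/{f}.npy',allow_pickle=True).item()
def rot(o):
    o=np.array(o,float); return o if o.shape==(3,3) else R.from_rotvec(o).as_matrix()
def ray(d,u,v):
    f=240/np.tan(np.radians(d['fov_y'])/2)
    K=np.array([[f,0,d['cx']],[0,f,d['cy']],[0,0,1]])
    p=cv2.undistortPointsIter(np.array([[[u,v]]],float),K,np.array([d['k1'],0,0,0.]),None,None,(3,50,1e-10))[0,0]
    r=rot(d['orientation'])@[p[0],p[1],1]; return np.array(d['eye'],float),r/np.linalg.norm(r)
def onz(d,u,v,z):
    e,r=ray(d,u,v); return e+r*(z-e[2])/r[2]
def tri(*obs):
    A=np.zeros((3,3));b=np.zeros(3);L=[ray(*o) for o in obs]
    for e,r in L:
        P=np.eye(3)-np.outer(r,r);A+=P;b+=P@e
    x=np.linalg.solve(A,b); return x,[np.linalg.norm((np.eye(3)-np.outer(r,r))@(x-e)) for e,r in L]
E
python3 - <<'E'
from h import *
for n in('scene','side','wrist'):
    d=grab(n,n+'0'); print(n,{k:v for k,v in d.items() if k!='color'})
print(readout.get_state(),env.grip_depth)
E
```

```text
scene {'fov_y': 54.341626838288775, 'cx': 318.6984487258327, 'cy': 250.31504037958996, 'k1': -0.025109975699681056, 'eye': array([1614.81483767,  -83.09087429,  793.53603955]), 'orientation': array([-1.67789533, -1.58265586,  0.81197844])}
side {'fov_y': 50.49049392818567, 'cx': 314.5395597141006, 'cy': 245.56059162249895, 'k1': -0.09611494042747708, 'eye': array([ 92.19543312, 943.62552485, 657.91540182]), 'orientation': array([-0.60981951,  2.46603274, -1.44467525])}
wrist {'fov_y': 63.20005950317537, 'cx': 321.4326240884823, 'cy': 243.692335740992, 'k1': -0.06909740565140836, 'eye': array([ 266.6427023 , -569.18911747,  374.03682605]), 'orientation': array([ 2.36894165, -1.6932992 , -0.2332114 ])}
{'time': 0.15, 'q': array([-1.33747741e+00,  4.94022135e-01,  1.34598400e+00, -1.54727131e-05,
        1.30249145e+00, -9.54919516e-02]), 'joint_velocities': array([ 0.00014943, -0.00219332, -0.00100599,  0.00085497, -0.00236715,
       -0.00109859]), 'joint_efforts': array([ 7.03591522e-04, -8.82541537e+01, -3.84068048e+01, -5.46034062e-04,
        7.17862073e-03, -6.21510395e-06]), 'tool_pos': array([ 201.76335379, -591.24939022,  230.85024586]), 'eef_rot': array([-2.55459062e+00,  1.82756858e+00,  1.08714141e-03]), 'contact_force': array([-0.65859958,  0.14383367,  0.5812677 ]), 'torque': array([-0.0109817 , -0.0378209 , -0.01933953]), 'finger_gap': 0.9986638136427514} 18.700000000000003
```

View pics/scene0.png

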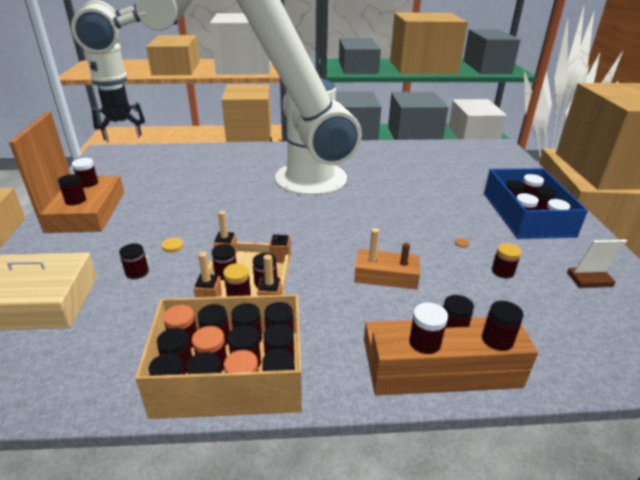

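View pics/side0.png

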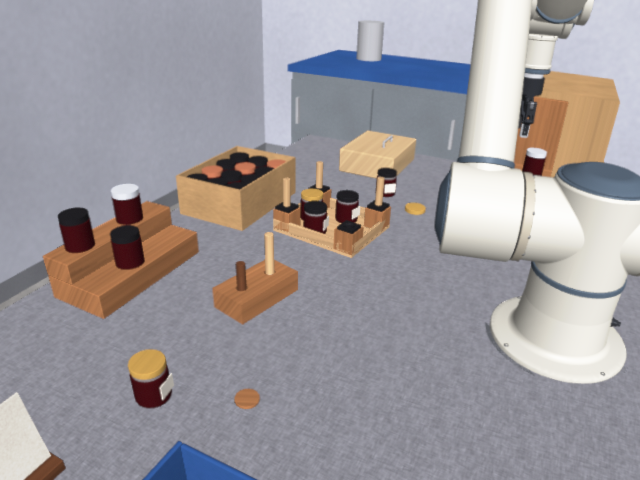

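Scene view: spare post with its top at about (374,230) and base at (374,262); the empty corner housing is near (280,243). Side view: post top at (269,234), empty corner at (349,230).

```bash
python3 - <<'E'
from h import *
s=load('scene0');t=load('side0')
print('top',tri((s,374,230),(t,269,234)))
print('peg',tri((s,405.5,244),(t,240.5,263)))
print('corner top',tri((s,280,240),(t,349,228)), onz(s,280,240,69),onz(t,349,228,69))
for a in((222,213),(203,254),(268,256)):print(a,onz(s,*a,151))
for a in((287,180),(320,163),(380,179)):print(a,onz(t,*a,151))
w=load('wrist0');T=readout.get_state();Rt=rot(T['eef_rot']);print(Rt)
print('cam in tool',Rt.T@(w['eye']-T['tool_pos']));print(Rt.T@rot(w['orientation']))
for f in('scene0','side0'):
    pass
a=cv2.imread('pics/scene0.png')[195:305,180:430];b=cv2.imread('pics/side0.png')[150:330,200:400]
cv2.imwrite('pics/c1.png',np.hstack([cv2.resize(a,None,fx=1.8,fy=1.8,interpolation=2)[:198],cv2.resize(b,(220,198))]))
E
```

```text
top (array([602.78764458, 134.81618887, 144.43733036]), [np.float64(0.39555897216353675), np.float64(0.39555897216356256)])
peg (array([621.46531041, 217.56564722, 110.79820538]), [np.float64(0.2086646076029874), np.float64(0.20866460760299704)])
corner top (array([ 521.31917095, -111.52548213,   67.05613055]), [np.float64(0.06063374965765377), np.float64(0.06063374965775964)]) [ 524.33496992 -111.41338921   69.        ] [ 519.91087474 -108.16318037   69.        ]
(222, 213) [ 508.78131101 -264.92305896  151.        ]
(203, 254) [ 699.08656764 -289.79073859  151.        ]
(268, 256) [ 714.48963494 -136.21039668  151.        ]
(287, 180) [ 711.38184492 -131.03203985  151.        ]
(320, 163) [ 693.39984192 -287.88006838  151.        ]
(380, 179) [ 501.65947909 -260.64490606  151.        ]
[[ 3.22921614e-01 -9.46425687e-01 -2.23742471e-04]
 [-9.46425283e-01 -3.22921684e-01  8.76964055e-04]
 [-9.02232603e-04 -7.14351169e-05 -9.99999590e-01]]
cam in tool [-5.66435503e-02 -6.85374510e+01 -1.43181692e+02]
[[ 9.99999744e-01  7.05689091e-04 -1.19833369e-04]
 [-6.47515939e-04  9.63204797e-01  2.68767744e-01]
 [ 3.05090541e-04 -2.68767597e-01  9.63205007e-01]]
```

Request:
{"method": "servo_tool", "body": {"moves": "-0.78 -1 0 0 1;-0.78 -1 0 0 1;-0.78 -1 0 0 1;-0.78 -1 0 0 1;-0.78 -1 0 0 1"}}

```text
time: 0.65
tool_pos: [307.8, -428.3, 231.3]
eef_rot: [-2.557, 1.823, 0.002]
contact_force: [0.8, 0.2, 0.7]
finger_gap: 0.996
```

Request:
{"method": "servo_tool", "body": {"moves": "-0.78 -1 0 0 1;-0.78 -1 0 0 1;-0.78 -1 0 0 1;-0.78 -1 0 0 1;-0.78 -1 0 0 1"}}

```text
time: 1.15
tool_pos: [411.9, -269.8, 231.2]
eef_rot: [-2.558, 1.823, 0.001]
contact_force: [-0.7, -0.8, 0.1]
finger_gap: 1.002
```

Request:
{"method": "servo_tool", "body": {"moves": "-0.78 -1 0 -0.16 1;-0.78 -1 0 -0.16 1;-0.78 -1 0 -0.16 1;-0.78 -1 0 -0.16 1;-0.78 -1 0 -0.16 1"}}

```text
time: 1.65
tool_pos: [516.4, -111.2, 231.1]
eef_rot: [-2.932, 1.127, -0.001]
contact_force: [0.6, -0.7, 0.2]
finger_gap: 0.999
```

Request:
{"method": "servo_tool", "body": {"moves": "0 0 0 -0.16 1;0 0 0 -0.16 1;0 0 0 -0.16 1;0 0 0 -0.16 1;0 0 0 -0.16 1"}}

```text
time: 2.15
tool_pos: [514.1, -115.1, 231.1]
eef_rot: [3.119, -0.371, -0.001]
contact_force: [-1.3, -0.3, -0.2]
finger_gap: 1.001
```

```bash
python3 - <<'E'
from h import *
grab('wrist','w1'); d=readout.get_state(); print(d['time'],d['tool_pos'],rot(d['eef_rot'])[:,0],d['contact_force'])
E
```

```text
2.2 [ 514.12274635 -115.00315443  231.19159591] [ 9.71493830e-01 -2.37064765e-01 -1.88397463e-04] [ 0.31441787 -0.45026023  0.78383595]
```

View pics/w1.png

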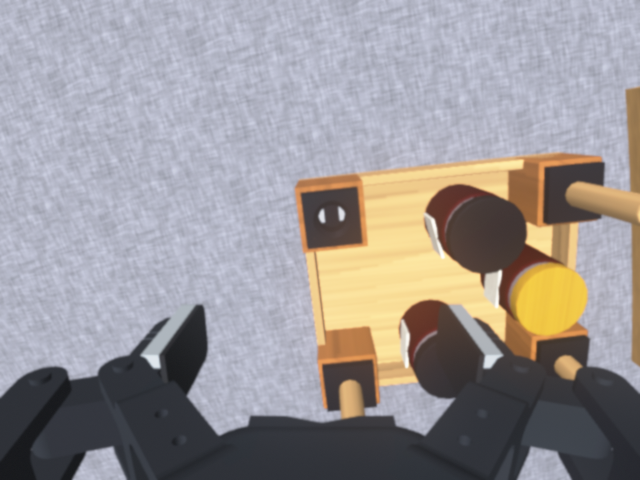

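The wrist view shows the empty socket at (331,215), with steel jaws visible inside; the fitted posts stand at the other three corners.

Request:
{"method": "servo_tool", "body": {"moves": "0.6 -0.4 0 0 1;0.6 -0.4 0 0 1;0.6 -0.4 0 0 1;0.6 -0.4 0 0 1"}}

```text
time: 2.6
tool_pos: [616.7, -76.7, 230.6]
eef_rot: [3.119, -0.372, -0.001]
contact_force: [-1.6, 0.7, -0.9]
finger_gap: 0.998
```

```bash
python3 - <<'E'
from h import *
grab('wrist','w2'); d=readout.get_state(); print(d['time'],d['tool_pos'])
E
```

```text
2.65 [615.51441911 -77.13009834 230.72355245]
```

Request:
{"method": "servo_tool", "body": {"moves": "-0.4 -1 0 0 1;-0.4 -1 0 0 1;-0.4 -1 0 0 1;-0.4 -1 0 0 1;-0.4 -1 0 0 1"}}

```text
time: 3.15
tool_pos: [591.4, 83.9, 231.6]
eef_rot: [3.12, -0.369, -0.001]
contact_force: [0.3, -1.2, -0.8]
finger_gap: 1.002
```

```bash
python3 - <<'E'
from h import *
grab('wrist','w3'); d=readout.get_state(); print(d['time'],d['tool_pos'])
E
```

```text
3.2 [591.93551844  82.56778596 231.50974215]
```

Request:
{"method": "servo_tool", "body": {"moves": "0.2 -0.46 0 0 1;0.2 -0.46 0 0 1;0.2 -0.46 0 0 1;0.2 -0.46 0 0 1"}}

```text
time: 3.6
tool_pos: [638.1, 141.4, 230.9]
eef_rot: [3.119, -0.373, -0.001]
contact_force: [-0.3, -0.6, -0.3]
finger_gap: 1.001
```

```bash
python3 - <<'E'
from h import *
grab('wrist','w4'); d=readout.get_state(); print(d['time'],d['tool_pos'])
w1,w2=[cv2.imread(f'pics/w{i}.png') for i in(1,2)]
e,_=ray(load('w2'),320,240)
# predict socket px in w2 by scan
from scipy.optimize import least_squares
p=np.array([521,-110,73.])
d2=load('w2');s=least_squares(lambda x:(onz(d2,x[0],x[1],73)-onz(load('w1'),331,215,73))[:2],[250,240]).x;print(s)
u,v=map(int,s)
c=[cv2.resize(w1[175:255,291:371],(400,400),interpolation=2),cv2.resize(w2[v-40:v+40,u-40:u+40],(400,400),interpolation=2)]
print(u-40,v-40);cv2.imwrite('pics/c2.png',np.hstack(c))
cv2.imwrite('pics/c3.png',np.hstack([cv2.resize(cv2.imread(f'pics/w{i}.png'),(400,300)) for i in(3,4)]))
E
```

```text
3.65 [637.86169319 141.19697301 231.10262105]
[221.37526508 287.87816249]
181 247
```

View pics/c2.png

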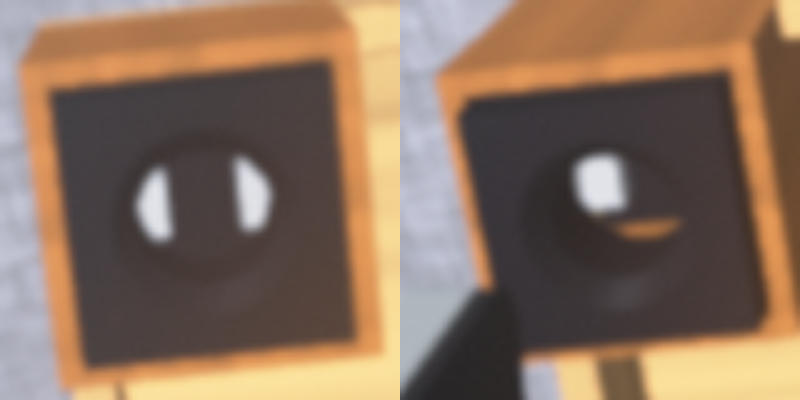

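View pics/c3.png

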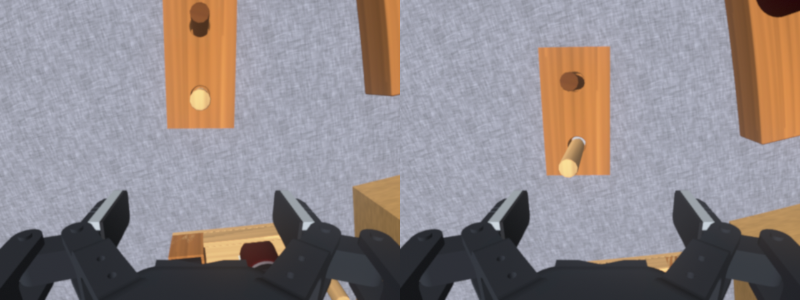

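w2's socket crop is dark, so I'll stretch its contrast. The post top is near (320,158) in w3 and (270,269) in w4; the dark peg stands further up the image.

```bash
python3 - <<'E'
from h import *
out=[]
for f,(u,v) in (('w1',(291,175)),('w2',(181,247))):
    g=cv2.cvtColor(cv2.imread(f'pics/{f}.png'),cv2.COLOR_BGR2GRAY)[v:v+80,u:u+80].astype(float)
    out.append(cv2.resize(np.clip((g-25)*5,0,255).astype(np.uint8),(400,400),interpolation=2))
for f,(u,v) in (('w3',(320,158)),('w4',(270,269))):
    im=cv2.imread(f'pics/{f}.png')[v-25:v+25,u-25:u+25]
    g=cv2.cvtColor(im,cv2.COLOR_BGR2GRAY);hsv=cv2.cvtColor(im,cv2.COLOR_BGR2HSV)
    m=((hsv[...,2]>215)&(hsv[...,1]<150)).astype(np.uint8)
    n,l,st,c=cv2.connectedComponentsWithStats(m);k=1+np.argmax(st[1:,4])
    cn=max(cv2.findContours((l==k).astype(np.uint8),0,1)[0],key=cv2.contourArea)
    print(f,st[k],c[k]+[u-25,v-25],cv2.fitEllipse(cn))
    x=cv2.resize(im,(200,200),interpolation=2); y=cv2.resize((l==k).astype(np.uint8)*255,(200,200),interpolation=0)
    out.append(np.hstack([x[...,1],y]))
cv2.imwrite('pics/c4.png',np.vstack([np.hstack(out[:2]),np.hstack(out[2:])]))
E
```

```text
w3 [  8   9  33  34 850] [318.70941176 158.92235294] ((23.70828628540039, 25.90065574645996), (31.52794647216797, 32.71017837524414), 11.228616714477539)
w4 [  8   0  30  40 725] [267.25241379 267.55034483] ((22.324480056762695, 22.48946762084961), (27.484989166259766, 35.91904067993164), 170.46182250976562)
```

View pics/c4.png

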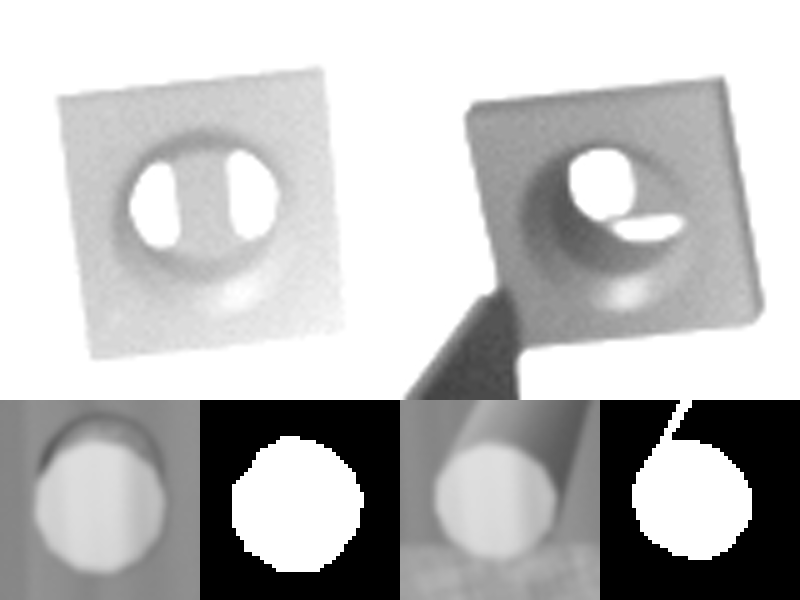

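```bash
python3 - <<'E'
from h import *
w=[None]+[load(f'w{i}') for i in(1,2,3,4)]; s=load('scene0');t=load('side0')
print('post top',tri((w[3],319.0,158.6),(w[4],267.6,268.5)),onz(w[3],319,158.6,145),onz(w[4],267.6,268.5,145),onz(w[3],319,158.6,135))
print('mouth',tri((w[1],331.6,218),(w[2],222,292.2)),onz(w[1],331.6,218,73),onz(w[2],222,292.2,73))
print(tri((w[1],331.6,218),(w[2],222,292.2),(s,280,238),(t,349,227)))
for i in (1,3,4):print(w[i]['eye'])
E
```

```text
post top (array([603.31949373, 137.93022506, 145.42274793]), [np.float64(0.024686019810164935), np.float64(0.024686019810195067)]) [603.33013987 137.89203924 145.        ] [603.20524385 137.81703952 145.        ] [603.12975118 137.35835459 135.        ]
mouth (array([ 523.69500566, -111.92967801,   75.67075035]), [np.float64(0.5235794391328727), np.float64(0.523579439132905)]) [ 523.4479781  -111.98862379   73.        ] [ 522.86397638 -113.3557379    73.        ]
(array([ 522.10466705, -112.10910298,   71.92240949]), [np.float64(1.3216183728891915), np.float64(1.6125892464508147), np.float64(2.0885334626441057), np.float64(2.1869177771043518)])
[530.67847997 -48.87368935 374.40919097]
[607.93532341 150.15678233 374.81255331]
[654.8259887  207.70553719 374.16949534]
```

Request:
{"method": "servo_tool", "body": {"moves": "-0.219 0.076 0 0 1;-0.219 0.076 0.2 0 1;-0.219 0.076 0.33 0 1;-0.219 0.076 0.33 0 1", "newtons": 60}}

```text
time: 4.05
tool_pos: [601.6, 138.0, 179.8]
eef_rot: [3.118, -0.373, -0.007]
contact_force: [-0.0, 0.3, 0.2]
finger_gap: 0.999
```

```bash
python3 - <<'E'
from h import *
d=readout.get_state();Rt=rot(d['eef_rot']);print(d['time'],d['tool_pos'],(Rt.T@(np.array([603.3,137.9,108.2])-d['tool_pos']))/150)
E
```

```text
4.05 [601.59833973 137.95243369 179.79542077] [ 0.01302193 -0.00319327  0.47724943]
```

Request:
{"method": "servo_tool", "body": {"moves": "0 0 0.2 0 1;0 0 0.4 0 1;0 0 0.47 0 1;0 0 0.47 0 1;0 0 0.47 0 1"}}

```text
time: 4.55
tool_pos: [604.3, 139.5, 112.7]
eef_rot: [-3.119, 0.371, -0.002]
contact_force: [0.4, -0.7, 0.5]
finger_gap: 1.0
```

```bash
python3 - <<'E'
from h import *
d=readout.get_state();Rt=rot(d['eef_rot']);print(d['time'],d['tool_pos'],(Rt.T@(np.array([603.3,137.9,108.2])-d['tool_pos'])),d['contact_force'])
E
```

```text
4.55 [604.28413738 139.50104515 112.74920313] [-0.58697161  1.78960149  4.54751712] [ 0.43303704 -0.70537871  0.45525173]
```

Request:
{"method": "servo_tool", "body": {"moves": "0 0.007 0.01 0 1;0 0.007 0.01 0 1;0 0.007 0.01 0 -1;0 0.007 0.01 0 -1;0 0.007 0.01 0 -1"}}

```text
time: 5.05
tool_pos: [603.3, 138.8, 109.9]
eef_rot: [-3.12, 0.371, -0.0]
contact_force: [0.3, -0.6, 0.4]
finger_gap: 0.516
```

Request:
{"method": "servo_tool", "body": {"moves": "0 0 0 0 -1;0 0 0 0 -1;0 0 0 0 -1;0 0 0 0 -1;0 0 0 0 -1"}}

```text
time: 5.55
tool_pos: [603.4, 138.7, 109.9]
eef_rot: [-3.12, 0.371, -0.0]
contact_force: [-0.6, 0.7, 3.7]
finger_gap: 0.22
```

Request:
{"method": "servo_tool", "body": {"moves": "0 0 0 0 -1;0 0 0 0 -1;0 0 0 0 -1"}}

```text
time: 5.85
tool_pos: [603.4, 138.8, 109.9]
eef_rot: [-3.12, 0.371, -0.0]
contact_force: [-0.0, 0.7, 5.2]
finger_gap: 0.22
```

Request:
{"method": "servo_tool", "body": {"moves": "0 0 -0.1 0 -1;0 0 -0.35 0 -1;0 0 -0.67 0 -1;0 0 -0.67 0 -1;0 0 -0.67 0 -1"}}

```text
time: 6.35
tool_pos: [603.6, 138.8, 211.0]
eef_rot: [-3.119, 0.371, -0.003]
contact_force: [-0.5, -0.4, -1.2]
finger_gap: 0.218
```

```bash
python3 - <<'E'
from h import *
d=readout.get_state();Rt=rot(d['eef_rot']);print(d['time'],d['tool_pos'],(Rt.T@(np.array([523.3,-112.3,209])-d['tool_pos']))/150,d['contact_force'],d['finger_gap'])
E
```

```text
6.35 [603.61028718 138.78309361 210.98566912] [-0.12807929  1.75276426  0.01192743] [-0.45559894 -0.37479907 -1.229069  ] 0.21753228980176909
```

Request:
{"method": "servo_tool", "body": {"moves": "-0.01 0.2 0 0 -1;-0.03 0.5 0 0 -1;-0.06 0.876 0 0 -1;-0.064 0.876 0 0 -1;-0.064 0.876 0 0 -1"}}

```text
time: 6.85
tool_pos: [562.0, 12.1, 209.0]
eef_rot: [3.119, -0.375, -0.004]
contact_force: [0.6, 0.4, -0.6]
finger_gap: 0.218
```

Request:
{"method": "servo_tool", "body": {"moves": "-0.01 0.2 0 0 -1;-0.03 0.5 0 0 -1;-0.05 0.75 0 0 -1;-0.064 0.876 0 0 -1;-0.064 0.876 0 0 -1"}}

```text
time: 7.35
tool_pos: [522.6, -113.1, 209.5]
eef_rot: [-3.119, 0.373, 0.002]
contact_force: [0.1, 1.3, -0.7]
finger_gap: 0.218
```

Request:
{"method": "servo_tool", "body": {"moves": "0 0 0 0 -1;0 0 0 0 -1"}}

```text
time: 7.55
tool_pos: [523.4, -110.9, 209.8]
eef_rot: [-3.119, 0.369, 0.001]
contact_force: [-0.7, -0.5, -0.2]
finger_gap: 0.215
```

```bash
python3 - <<'E'
from h import *
d=readout.get_state();Rt=rot(d['eef_rot']);print(d['time'],d['tool_pos'],(Rt.T@(np.array([523.3,-112.3,209])-d['tool_pos']))/150,d['contact_force'],d['finger_gap'])
a=grab('side','s1')['color'];b=grab('scene','s2')['color'];w=grab('wrist','w5')['color']
A=a[130:260,289:409];B=b[170:300,220:340]
v=[cv2.resize(x,(390,422),interpolation=2) for x in(A,B)]
cv2.imwrite('pics/c5.png',np.hstack(v)[...,::-1])
print('side origin 289,130; scene 220,170; scale 3.25')
E
```

```text
7.55 [ 523.37798635 -110.90208528  209.84654581] [0.00167151 0.00918576 0.0056392 ] [-0.70440783 -0.53665197 -0.20815338] 0.2153942593386132
side origin 289,130; scene 220,170; scale 3.25
```

View pics/c5.png

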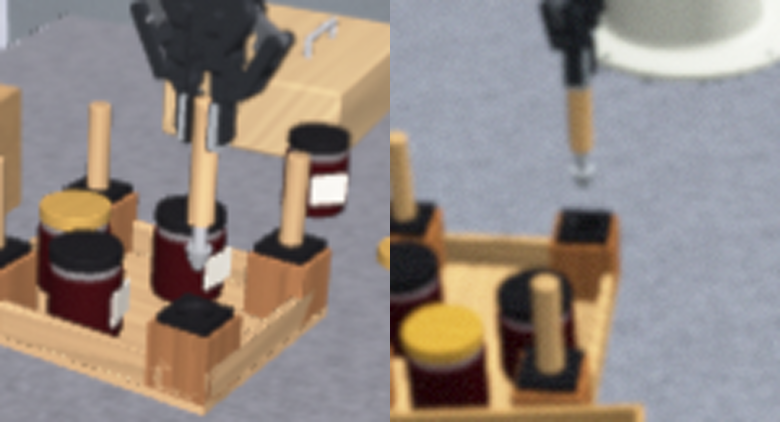

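```bash
python3 - <<'E'
from h import *
a=load('side0');b=load('scene0')
f=tri((a,350.5,211.8),(b,279.4,226.9));m=tri((a,349,226.9),(b,280.6,239.5));print(f,m,f[0]-m[0])
E
```

```text
(array([ 520.92489634, -112.26285116,  111.10267955]), [np.float64(1.1530300548035406), np.float64(1.1530300548035104)]) (array([ 521.64933074, -110.31613289,   69.84164732]), [np.float64(1.0121557403935084), np.float64(1.0121557403936114)]) [-0.7244344  -1.94671828 41.26103223]
```

Foot and mouth agree to within 2 mm laterally in both the wrist and scene/side estimates, which is inside the chamfer. I'll descend stepwise.

Request:
{"method": "servo_tool", "body": {"moves": "0 0 0.1 0 -1;0 0 0.18 0 -1;0 0 0.22 0 -1;0 0 0.22 0 -1;0 0 0.22 0 -1"}}

```text
time: 8.2
tool_pos: [523.1, -112.2, 177.4]
eef_rot: [-3.12, 0.371, 0.0]
contact_force: [0.1, -0.5, -1.0]
finger_gap: 0.218
```

Request:
{"method": "servo_tool", "body": {"moves": "0 0 0.01 0 -1;0 0 0.02 0 -1;0 0 0.03 0 -1;0 0 0.04 0 -1;0 0 0.04 0 -1"}}

```text
time: 8.7
tool_pos: [522.9, -112.2, 171.1]
eef_rot: [-3.12, 0.371, 0.0]
contact_force: [-0.5, -0.1, -1.3]
finger_gap: 0.216
```

Request:
{"method": "servo_tool", "body": {"moves": "0 0 0.01 0 -1;0 0 0.02 0 -1;0 0 0.03 0 -1;0 0 0.04 0 -1;0 0 0.04 0 -1"}}

```text
time: 9.2
tool_pos: [522.8, -112.2, 165.0]
eef_rot: [-3.12, 0.371, 0.001]
contact_force: [-0.3, -0.2, 0.5]
finger_gap: 0.216
```

Request:
{"method": "servo_tool", "body": {"moves": "0 0 0.01 0 -1;0 0 0.02 0 -1;0 0 0.03 0 -1;0 0 0.03 0 -1"}}

```text
time: 9.6
tool_pos: [522.9, -112.2, 160.5]
eef_rot: [-3.12, 0.371, 0.001]
contact_force: [0.5, 0.6, -0.4]
finger_gap: 0.216
```

Request:
{"method": "servo_tool", "body": {"moves": "0 0 0.01 0 -1;0 0 0.02 0 -1;0 0 0.03 0 -1;0 0 0.03 0 -1"}}

```text
time: 10.0
tool_pos: [522.9, -112.2, 156.1]
eef_rot: [-3.12, 0.371, 0.0]
contact_force: [-0.6, 0.1, -1.0]
finger_gap: 0.217
```

Request:
{"method": "servo_tool", "body": {"moves": "0 0 0.01 0 -1;0 0 0.02 0 -1;0 0 0.03 0 -1;0 0 0.03 0 -1"}}

```text
time: 10.4
tool_pos: [522.9, -112.2, 151.5]
eef_rot: [-3.12, 0.371, 0.001]
contact_force: [-0.6, -0.5, -1.5]
finger_gap: 0.219
```

Request:
{"method": "servo_tool", "body": {"moves": "0 0 0.01 0 -1;0 0 0.02 0 -1;0 0 0.03 0 -1;0 0 0.03 0 -1"}}

```text
time: 10.8
tool_pos: [522.9, -112.2, 147.0]
eef_rot: [-3.12, 0.371, 0.001]
contact_force: [-0.2, 0.0, -0.9]
finger_gap: 0.217
```

Request:
{"method": "servo_tool", "body": {"moves": "0 0 0.007 0 -1;0 0 0.014 0 -1;0 0 0.02 0 -1;0 0 0.02 0 -1"}}

```text
time: 11.2
tool_pos: [522.9, -112.2, 144.2]
eef_rot: [-3.12, 0.371, 0.0]
contact_force: [-0.0, 0.2, -0.4]
finger_gap: 0.22
```

Request:
{"method": "servo_tool", "body": {"moves": "0 0 0.007 0 -1;0 0 0.014 0 -1;0 0 0.02 0 -1;0 0 0.02 0 -1"}}

```text
time: 11.6
tool_pos: [522.9, -112.2, 141.1]
eef_rot: [-3.12, 0.371, 0.0]
contact_force: [0.3, 0.4, -1.4]
finger_gap: 0.221
```

Request:
{"method": "servo_tool", "body": {"moves": "0 0 0.007 0 -1;0 0 0.014 0 -1;0 0 0.02 0 -1;0 0 0.02 0 -1"}}

```text
time: 12.0
tool_pos: [522.9, -112.2, 138.1]
eef_rot: [-3.12, 0.371, 0.0]
contact_force: [0.5, -0.3, -0.7]
finger_gap: 0.219
```

Request:
{"method": "servo_tool", "body": {"moves": "0 0 0.007 0 -1;0 0 0.014 0 -1;0 0 0.014 0 -1"}}

```text
time: 12.3
tool_pos: [523.0, -112.2, 136.1]
eef_rot: [3.12, -0.371, -0.0]
contact_force: [0.3, 0.8, -1.2]
finger_gap: 0.221
```

Request:
{"method": "servo_tool", "body": {"moves": "0 0 0.007 0 -1;0 0 0.014 0 -1;0 0 0.014 0 -1"}}

```text
time: 12.6
tool_pos: [523.0, -112.3, 134.0]
eef_rot: [3.12, -0.371, 0.0]
contact_force: [-0.6, 0.1, 1.2]
finger_gap: 0.222
```

Request:
{"method": "servo_tool", "body": {"moves": "0 0 0.007 0 -1;0 0 0.014 0 -1;0 0 0.014 0 -1"}}

```text
time: 12.9
tool_pos: [523.0, -112.2, 131.9]
eef_rot: [-3.12, 0.371, 0.0]
contact_force: [1.0, 0.4, 2.8]
finger_gap: 0.216
```

Request:
{"method": "servo_tool", "body": {"moves": "0 0 0.007 0 -1;0 0 0.014 0 -1;0 0 0.014 0 -1"}}

```text
time: 13.2
tool_pos: [522.9, -112.2, 129.8]
eef_rot: [-3.12, 0.371, 0.0]
contact_force: [0.2, -0.2, 3.4]
finger_gap: 0.214
```

Request:
{"method": "servo_tool", "body": {"moves": "0 0 0.007 0 -1;0 0 0.014 0 -1;0 0 0.014 0 -1"}}

```text
time: 13.5
tool_pos: [522.9, -112.2, 127.6]
eef_rot: [-3.12, 0.371, 0.0]
contact_force: [0.2, -0.6, 2.6]
finger_gap: 0.214
```

Request:
{"method": "servo_tool", "body": {"moves": "0 0 0.007 0 -1;0 0 0.014 0 -1;0 0 0.014 0 -1"}}

```text
time: 13.8
tool_pos: [522.8, -112.2, 125.4]
eef_rot: [-3.12, 0.371, 0.001]
contact_force: [-0.1, 0.1, -0.7]
finger_gap: 0.216
```

Request:
{"method": "servo_tool", "body": {"moves": "0 0 0.007 0 -1;0 0 0.014 0 -1;0 0 0.014 0 -1"}}

```text
time: 14.1
tool_pos: [522.9, -112.2, 123.5]
eef_rot: [-3.12, 0.371, 0.0]
contact_force: [-0.2, 0.0, 1.1]
finger_gap: 0.212
```

Request:
{"method": "servo_tool", "body": {"moves": "0 0 0.007 0 -1;0 0 0.01 0 -1;0 0 0.01 0 -1"}}

```text
time: 14.4
tool_pos: [523.0, -112.2, 122.0]
eef_rot: [-3.12, 0.371, 0.0]
contact_force: [-0.0, -0.3, 0.1]
finger_gap: 0.219
```

Request:
{"method": "servo_tool", "body": {"moves": "0 0 0.007 0 -1;0 0 0.01 0 -1;0 0 0.01 0 -1"}}

```text
time: 14.7
tool_pos: [523.0, -112.2, 120.5]
eef_rot: [-3.12, 0.371, 0.0]
contact_force: [-0.7, 0.2, 0.7]
finger_gap: 0.216
```

Request:
{"method": "servo_tool", "body": {"moves": "0 0 0.007 0 -1;0 0 0.01 0 -1;0 0 0.01 0 -1"}}

```text
time: 15.0
tool_pos: [522.8, -112.2, 118.9]
eef_rot: [-3.12, 0.371, 0.001]
contact_force: [0.2, 0.5, -2.1]
finger_gap: 0.216
```

Request:
{"method": "servo_tool", "body": {"moves": "0 0 0.007 0 -1;0 0 0.01 0 -1;0 0 0.01 0 -1"}}

```text
time: 15.3
tool_pos: [522.9, -112.2, 117.4]
eef_rot: [-3.12, 0.371, 0.001]
contact_force: [0.2, 0.1, -0.3]
finger_gap: 0.214
```

Request:
{"method": "servo_tool", "body": {"moves": "0 0 0.004 0 -1;0 0 0.007 0 -1;0 0 0.007 0 -1"}}

```text
time: 15.6
tool_pos: [522.9, -112.2, 116.5]
eef_rot: [-3.12, 0.371, 0.0]
contact_force: [0.3, -0.3, -0.3]
finger_gap: 0.217
```

Request:
{"method": "servo_tool", "body": {"moves": "0 0 0.004 0 -1;0 0 0.007 0 -1;0 0 0.007 0 -1"}}

```text
time: 15.9
tool_pos: [523.0, -112.2, 115.5]
eef_rot: [3.12, -0.371, 0.0]
contact_force: [0.1, -0.1, 0.2]
finger_gap: 0.216
```

Request:
{"method": "servo_tool", "body": {"moves": "0 0 0.004 0 -1;0 0 0.004 0 -1;0 0 0.004 0 -1"}}

```text
time: 16.2
tool_pos: [523.0, -112.2, 115.0]
eef_rot: [3.12, -0.371, 0.0]
contact_force: [-0.1, -0.4, 3.6]
finger_gap: 0.217
```

Request:
{"method": "servo_tool", "body": {"moves": "0 0 0.004 0 -1;0 0 0.004 0 -1;0 0 0.004 0 -1"}}

```text
time: 16.5
tool_pos: [523.1, -112.3, 114.4]
eef_rot: [3.12, -0.371, 0.0]
contact_force: [-1.1, 0.6, 5.8]
finger_gap: 0.215
```

Floor contact is at TCP z about 115.3, as predicted. I'll press slightly more and hold.

Request:
{"method": "servo_tool", "body": {"moves": "0 0 0.004 0 -1;0 0 0.004 0 -1;0 0 0.004 0 -1;0 0 0.004 0 -1;0 0 0.004 0 -1"}}

```text
time: 17.0
tool_pos: [523.1, -112.3, 114.0]
eef_rot: [3.12, -0.371, 0.001]
contact_force: [-1.4, -0.1, 8.7]
finger_gap: 0.218
```

Request:
{"method": "servo_tool", "body": {"moves": "0 0 -0.006 0 -1;0 0 -0.012 0 -1;0 0 -0.016 0 -1;0 0 -0.016 0 -1"}}

```text
time: 17.4
tool_pos: [522.9, -112.2, 116.0]
eef_rot: [-3.12, 0.371, 0.0]
contact_force: [-0.5, 1.3, -1.4]
finger_gap: 0.216
```

Request:
{"method": "servo_tool", "body": {"moves": "0 0 -0.005 0 -1;0 0 -0.007 0 -1;0 0 -0.007 0 -1"}}

```text
time: 17.7
tool_pos: [523.0, -112.2, 117.1]
eef_rot: [3.12, -0.371, -0.0]
contact_force: [0.1, -0.2, -0.6]
finger_gap: 0.213
```

Request:
{"method": "servo_tool", "body": {"moves": "0 0 -0.005 0 -1;0 0 -0.007 0 -1;0 0 -0.007 0 -1"}}

```text
time: 18.0
tool_pos: [523.0, -112.2, 118.3]
eef_rot: [3.12, -0.371, 0.0]
contact_force: [0.1, -0.6, -1.1]
finger_gap: 0.22
```

Request:
{"method": "servo_tool", "body": {"moves": "0 0 -0.005 0 -1;0 0 -0.007 0 -1;0 0 -0.007 0 -1"}}

```text
time: 18.3
tool_pos: [522.9, -112.2, 119.1]
eef_rot: [-3.12, 0.371, 0.0]
contact_force: [-0.1, 0.4, -4.7]
finger_gap: 0.218
```

Request:
{"method": "servo_tool", "body": {"moves": "0 0 -0.005 0 -1;0 0 -0.007 0 -1;0 0 -0.007 0 -1"}}

```text
time: 18.6
tool_pos: [522.8, -112.2, 120.1]
eef_rot: [-3.12, 0.371, 0.001]
contact_force: [1.7, 0.7, -9.3]
finger_gap: 0.218
```

Request:
{"method": "servo_tool", "body": {"moves": "0 0 -0.004 0 -1;0 0 -0.004 0 -1;0 0 -0.004 0 -1"}}

```text
time: 18.9
tool_pos: [522.8, -112.2, 120.7]
eef_rot: [-3.12, 0.371, 0.001]
contact_force: [0.6, -0.3, -12.5]
finger_gap: 0.216
```

Request:
{"method": "servo_tool", "body": {"moves": "0 0 -0.001 0 -1;0 0 -0.001 0 -1;0 0 -0.001 0 -1;0 0 -0.001 0 -1;0 0 -0.001 0 -1"}}

```text
time: 19.4
tool_pos: [522.9, -112.2, 121.0]
eef_rot: [-3.12, 0.371, 0.0]
contact_force: [0.9, -0.2, -12.4]
finger_gap: 0.216
```

Request:
{"method": "servo_tool", "body": {"moves": "0 0 0 0 -1;0 0 0 0 -1;0 0 0 0 -1;0 0 0 0 -1;0 0 0 0 -1"}}

```text
time: 19.9
tool_pos: [522.9, -112.2, 121.0]
eef_rot: [-3.12, 0.371, 0.0]
contact_force: [-1.5, 0.3, -13.3]
finger_gap: 0.217
```

The clip holds at about 12.5–13.3 N. Next I'll relax, lower and release.

Request:
{"method": "servo_tool", "body": {"moves": "0 0 0 0 -1;0 0 0 0 -1;0 0 0.01 0 -1;0 0 0.02 0 -1;0 0 0.034 0 -1"}}

```text
time: 20.4
tool_pos: [523.7, -112.4, 116.4]
eef_rot: [3.119, -0.371, 0.003]
contact_force: [-0.4, 0.6, -1.2]
finger_gap: 0.214
```

Request:
{"method": "servo_tool", "body": {"moves": "0 0 0 0 -1;0 0 0 0 -1"}}

```text
time: 20.6
tool_pos: [523.3, -112.4, 116.2]
eef_rot: [3.119, -0.371, 0.001]
contact_force: [-0.5, -0.4, -1.4]
finger_gap: 0.216
```

Request:
{"method": "servo_tool", "body": {"moves": "0 0 0 0 0;0 0 0 0 0;0 0 0 0 0.5;0 0 0 0 0.5;0 0 0 0 0.5"}}

```text
time: 21.1
tool_pos: [523.0, -112.2, 116.0]
eef_rot: [3.12, -0.371, 0.0]
contact_force: [-0.2, 0.7, -0.2]
finger_gap: 0.752
```

Request:
{"method": "servo_tool", "body": {"moves": "0 0 0 0 0.5;0 0 0 0 0.5;0 0 0 0 0.5"}}

```text
time: 21.4
tool_pos: [523.0, -112.2, 115.9]
eef_rot: [3.12, -0.371, -0.0]
contact_force: [-0.2, 0.9, 0.4]
finger_gap: 0.746
```

Request:
{"method": "servo_tool", "body": {"moves": "0 0 -0.1 0 0.5;0 0 -0.3 0 0.5;0 0 -0.5 0 0.5;0 0 -0.7 0 0.5;0 0 -0.7 0 0.5"}}

```text
time: 21.9
tool_pos: [524.7, -112.8, 224.5]
eef_rot: [3.118, -0.371, 0.009]
contact_force: [0.0, 0.3, -0.5]
finger_gap: 0.746
```

Request:
{"method": "servo_tool", "body": {"moves": "0 0 0 0 0.5;0 0 0 0 0.5;0 0 0 0 0.5"}}

```text
time: 22.2
tool_pos: [522.4, -112.1, 219.9]
eef_rot: [-3.119, 0.371, 0.003]
contact_force: [-0.5, -0.3, -0.4]
finger_gap: 0.757
```

```bash
python3 - <<'E'
from h import *
d=readout.get_state();print(d['time'],d['tool_pos'],d['contact_force'])
a=grab('side','s3')['color'];b=grab('scene','s4')['color']
A=a[110:260,259:409];B=b[170:320,180:330]
cv2.imwrite('pics/c6.png',np.hstack([cv2.resize(x,(400,400),interpolation=2) for x in(A,B)])[...,::-1])
E
```

```text
22.2 [ 522.44051126 -112.06605198  219.91104745] [-0.54008914 -0.26774747 -0.35592245]
```

View pics/c6.png

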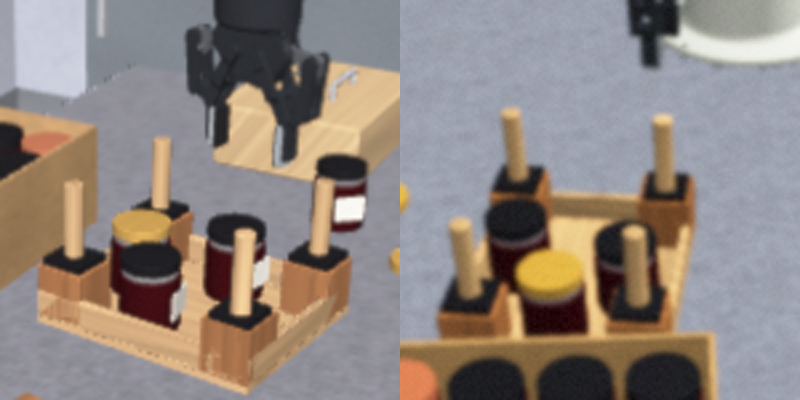

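The post stands upright in the corner, level with the other fitted posts: its top is at crop (244,235) in the side view and (663,120) in the scene view. The gripper is well clear.

```bash
python3 -c "
from h import *
a=load('s3');b=load('s4')
print(tri((a,259+244/2.667,110+233/2.667),(b,180+263/2.667,170+119/2.667)))
print(job.job_done())"
```

```text
(array([ 522.72994763, -112.47399307,  150.38099771]), [np.float64(0.26654409893586983), np.float64(0.2665440989357469)])
the job is handed in; nothing more can be done
None
```

I moved the spare post from the rack to the empty corner socket, snapped it home, tugged it and released it. I then handed the job in at about 22 s; no verdict was reported.

- **Snap:** the jaws gave at readings of up to about 3.4 N. The foot met the floor at the predicted height, and I pressed it there with about 9 N.
- **Tug:** the post had about 3.3 mm of play. I then pulled straight up for about 1 s; the force read 12.4 to 13.3 N and the clip held.
- **Last check:** two views put the released post's top at (522.7, -112.5, 150.4) mm. A seated post should top out at about 151 mm, and the socket axis measured about (523.3, -112.3) mm. The post looks upright, the gripper is clear, and the jars in the tray look unmoved. I did not re-measure the dark peg, loose lid, token or table jars, but nothing touched them.
- **Disagreement:** the post stood about 95 mm out of the rack by measurement (top at 145.4 mm), not the 85 mm in the text. That fits the 40 mm hole depth, so I used the measured height.

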